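Seat the notched lunchbox tier on its key

TASK

Lift the lunchbox tier that has the notch in its end and stack it on the lower part of the lunchbox, turned so that its notch goes over the key, sitting flat on the rim with the edges lined up. Set it down rather than dropping it, and let go. Leave the lower part and the plain tier without a notch standing where they are.

Things in the scene. Friction and masses are not known exactly. Their poses are not given: they have to be found in the camera images.
- lunchbox: Lower part of the orange lunchbox, loose on an aluminium sheet (top at z = 0.070): open box 165 (x) by 115 mm (y), flat rim 55 mm up, clips 7 mm proud of the long sides, 450 g. Key: upright block in the middle of its +x end wall, 24 mm wide (y), from x = 66.5 to 82.5 mm, top 73 mm up, so 18 mm above the rim. Origin: centre of underside, z up.
- notched_tier: Tier to stack: orange tray, outline 165 (x) by 115 mm (y), walls 35 mm, 200 g. Notch cut right through its +x end: 48 mm wide, 34 mm deep (x = 48.5 to 82.5 mm). Grip in its middle: upright slab 70 (x) by 14 mm (y), top 72 mm up; pinch its top from above. Seated: origin 55 mm over the lunchbox's, x axes the same way. Origin: centre of underside, z up.
- notch (a point): Point of the notched tier in the middle of the notch's width at the height of the tier's underside, 74.5 mm along the tier's +x from its origin; in the seated tier it lies on the key's axis, at rim height.
- plain_tier: A second orange tray, like the notched tier in size and grip (165 x 115 mm, walls 35 mm, grip 72 mm high) but with four unbroken walls and no notch; it does not fit over the key and is to be left alone. Origin: centre of the underside; z up.
There are look-alikes about, which are no part of the job. What is shaped like the notched_tier but black is not meant.

How it is judged (in metres and radians):
At the end, for the whole second after the job is handed in: The notched tier lies at rest, flat (within 0.05 rad) with its underside on the lunchbox rim (within 4 mm), its notch round the key at the lunchbox's +x end, its centre within 16 mm of the lunchbox's centre seen from above and turned within 10 degrees of it; the lunchbox stands upright on the sheet (horizontal distance between notched_tier and lunchbox below 0.016 m and x of notch in the frame of lunchbox above 0.05 m and angle between the x axis of notched_tier and the x axis of lunchbox, either way round below 0.18 rad and angle between the z axis of notched_tier and the z axis of lunchbox, either way round below 0.05 rad and z of notched_tier in the frame of lunchbox between 0.051 and 0.059 m and angle between lunchbox's own z axis and vertical below 0.05 rad and linear speed of notched_tier below 0.02 m/s and angular speed of notched_tier below 0.2 rad/s); the robot touches nothing.
It fails at once if the plain tier is moved by more than 30 mm (distance of plain_tier from where it was at the start of the episode above 0.03 m).
It fails at once if the lower part of the lunchbox is moved by more than 40 mm (distance of lunchbox from where it was at the start of the episode above 0.04 m).
It fails at once if the tier is dropped onto the lunchbox (moving faster than 0.5 m/s within 60 mm above the rim) (linear speed of notched_tier above 0.5 m/s and horizontal distance between notched_tier and lunchbox below 0.06 m and z of notched_tier in the frame of lunchbox below 0.115 m).
It also fails if it takes over 35 s, if anything falls off the work surface, if the arm or the gripper's body presses on something with over 40 N, if the wrist force passes 120 N, or if a joint passes its speed limit or range.

ROBOT

A 6-joint arm with a two-finger parallel gripper is mounted at the origin on the work surface. World frame = base frame: x ahead of the robot, y to its left, z up, the work surface at z = 0. Lengths are in m, angles in degrees, forces in N, time in s.
With the tool pointing down it reaches from about 0.275 to 1 m from the base axis. Payload 8.4 kg.
Tool frame: the origin (TCP) lies on the mounting face of the last link; the fingertips stand 173 mm ahead of it and the grasp point (between the pads) lies 155 mm ahead of it; y points along the fingers, x is the direction in which the jaws open and shut, and the axes are right-handed (so a half turn about y gives the same grasp; the last joint's range is limited). The gripper opens to 85 mm and grips with 20 to 120 N. Pads are 22 mm wide; open, the fingers measure 114 mm over their backs; the gripper's body (76 mm by 85 mm) begins 54 mm behind the grasp point. The pads swing forward as they close: fully open they stand 13 mm farther back than shut.
Start: joints at [-70.955, 20.225, 93.587, -0, 66.188, -0.138], TCP at [0.205, -0.59, 0.405] pointing down, gripper open.
Joint ranges: [-150.9, 150.9], [-52.94, 120.26], [3.33, 152.33], [-74.26, 254.26], [0, 154.13], [-172.89, 172.89]. Speed limits (degrees/s): [127.2, 127.2, 159.86, 180, 180, 180].

INTERFACE

Orientations are given as a 3x3 rotation matrix whose columns are the frame's x, y, z axes.
In Python, from station import env gives the robot as it stands.
- The arm moves only by the tool play_rows, never from a script. Its argument "plan" is a list of rows, each a list of 6 numbers: the shift along the tool's x, y, z in m, then the turn, a rotation vector about the tool's x, y, z in degrees. A call has exactly 8 rows; each row is the pose to reach, as a shift and turn from the pose measured when the call began, along the tool's axes at that moment; what a row does not reach only later rows make up. A row lasts 1/8 s, in which the tool goes at most 62.5 mm and 10.7 degrees, less where a joint would pass 70% of its speed; a pose out of reach is approached as far as the arm can. A call with a gripper value outside its range is refused whole. "gripper" is the gripper's target within -1 to 1 (shut at 1, half-way at 0, fully open at -1), set as the call begins (left out, the last holds). The fingers move at their own pace and stop on an object; the grip force is fixed at half the most. Time passes only in rows, so rows that repeat a pose let the fingers close, or fill a call up. It gives the time, the measured TCP pose, the force and the opening at its end, in the units of the state.
- env.get_obs(): the state, without advancing time (a new reading comes with each control period).
- env.snapshot(name): name is "scene" or "top"; returns the picture (480x640x3 uint8, red, green, blue); there is no depth.
- env.camera_model(name): a dict with "fx", "fy", "cx", "cy" (pixels), "extrinsics" (4x4, takes a point from camera to world coordinates). Camera axes: x right, y up, looking along -z (the intrinsics and any distortion apply to the point x, -y, -z); pixel columns grow to the right and rows downward; lengths in m; the calibration is good to about 2 mm. A picture is of the moment at which its call begins. camera_model takes no time and is no camera call.
- env.close_job(): hands the job in, once; it reports no verdict.
The state is a dict: "t": time; "joint_positions": joint angles; "dq": joint speeds; "effort": joint torques, N m; "ee_pos": TCP position; "tcp_rot": TCP orientation; "contact_force": force on the tool from outside, world axes, zero at the start; "moment": the same for the moment, N m; "opening": finger opening in m.
Only numpy, scipy, OpenCV 4.12 (cv2) and the standard library are available. Lean on these libraries where they do the work, as an engineer would, in place of code of your own. Each camera call takes 0.05 s, during which the arm holds its last target. There are 200 camera calls.

## Working session

There is one attempt and no reset: what is moved stays moved. The work goes in short steps, Python scripts to look and compute and a tool call to move; the robot and the scene stay as the last step left them, time stands still between calls to the robot, and variables do not carry over. Pictures are saved under pics/ and viewed, about 8 in all and at most 12, crops included, and the job is handed in when it is done.

Besides the shell and the picture viewer there is one more tool, called after ">>>" by a JSON object that holds its "fn" and its "kwargs", one argument or row to a line. play_rows: Moves the arm, as the interface text tells. Its arguments: {"type":"object","properties":{"plan":{"type":"array"},"gripper":{"type":"number"}},"required":["plan"]}

```bash
mkdir -p pics; python3 - <<'E'
from station import env
import cv2,numpy as np
o=env.get_obs();print(o)
for n in("top","scene"):
    im=env.snapshot(n);cv2.imwrite(f"pics/{n}0.png",im[:,:,::-1]);m=env.camera_model(n);print(n,{k:(np.round(v,4).tolist() if k=="extrinsics" else v) for k,v in m.items()})
E
```

```text
{'t': 0.0, 'joint_positions': array([-7.09546090e+01,  2.02621364e+01,  9.36294929e+01,  1.58492747e-04,
        6.61891453e+01, -1.37392386e-01]), 'dq': array([-0.10456891, -0.01630138, -0.05402153,  0.05039867, -0.03775216,
       -0.040774  ]), 'effort': array([-4.97267156e-04, -6.05256200e+01, -3.42063046e+01,  1.19025794e-04,
        9.44151543e-03,  4.06134041e-05]), 'ee_pos': array([ 0.20528665, -0.59006683,  0.40396223]), 'tcp_rot': array([[ 3.28581480e-01, -4.57643566e-04,  9.44475517e-01],
       [-9.44474575e-01,  1.33343632e-03,  3.28581798e-01],
       [-1.40977130e-03, -9.99999006e-01,  5.90976568e-06]]), 'contact_force': array([-0.36947973,  0.31355815,  1.37967076]), 'moment': array([0.01174297, 0.0295853 , 0.04405141]), 'opening': 0.08569931404802184}
top {'fx': 544.1678156824456, 'fy': 544.1678156824456, 'cx': 316.9495338189258, 'cy': 230.68083739716758, 'extrinsics': [[0.0133, 0.9982, -0.0593, 0.3392], [-0.9999, 0.0139, 0.0101, 0.0198], [0.0109, 0.0591, 0.9982, 1.2072], [0.0, 0.0, 0.0, 1.0]]}
scene {'fx': 437.21710396379467, 'fy': 437.21710396379467, 'cx': 326.6322685457405, 'cy': 231.96971794795274, 'extrinsics': [[-0.7806, -0.5155, 0.3535, 0.7269], [0.625, -0.635, 0.454, 0.4337], [-0.0095, 0.5753, 0.8179, 0.7936], [0.0, 0.0, 0.0, 1.0]]}
```

View pics/top0.png

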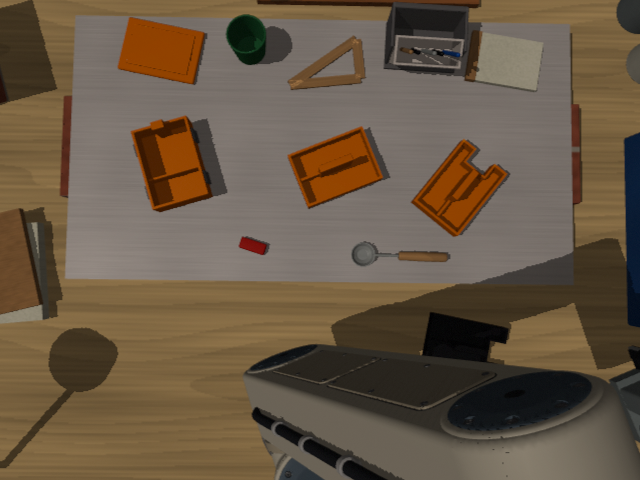

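View pics/scene0.png

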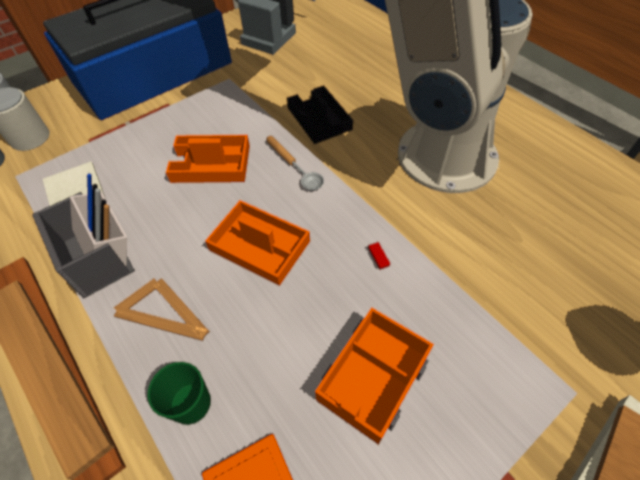

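Top view candidates: the orange tray at (462,188) has a notch at its upper-right end. The orange tray at (336,167) has unbroken walls, so it is the plain tier. The black tray at (465,335) is the look-alike. The flat orange piece at (162,50) is a lid. The open box at (172,164), with its key near (156,126), is the lower part. I'll confirm this in one enlarged crop.

```bash
python3 - <<'E'
import cv2,numpy as np
im=cv2.imread("pics/top0.png")
a=cv2.resize(im[105:220,120:225],None,fx=3.8,fy=5*.76,interpolation=cv2.INTER_CUBIC)
b=cv2.resize(im[130:245,408:513],None,fx=3.8,fy=3.8,interpolation=cv2.INTER_CUBIC)
cv2.imwrite("pics/crop0.png",np.hstack([a,b]))
h=cv2.cvtColor(im,cv2.COLOR_BGR2HSV)
for n,(x,y) in dict(lb=(120,105),pl=(280,120),nt=(408,130)).items():
    s=h[y:y+115,x:x+105];m=cv2.inRange(s,(3,150,40),(18,255,255))
    c=max(cv2.findContours(m,0,1)[0],key=cv2.contourArea)
    print(n,cv2.minAreaRect(c+np.array([x,y])),(cv2.approxPolyDP(c,3,True)[:,0]+[x,y]).tolist())
    print(np.percentile(s[m>0][:,2],[5,25,50,75,95]))
E
```

```text
lb ((170.59432983398438, 162.33018493652344), (88.59754943847656, 61.40016174316406), 74.05460357666016) [[185, 116], [154, 121], [131, 131], [152, 208], [159, 211], [211, 196], [189, 128], [192, 126]]
[ 56.  73. 123. 149. 152.]
pl ((335.0611267089844, 166.55482482910156), (57.42484664916992, 81.11932373046875), 68.45902252197266) [[362, 127], [288, 155], [308, 207], [382, 177]]
[ 62.  104.5 146.  147.  148. ]
nt ((459.0243835449219, 187.71949768066406), (57.47195053100586, 82.92827606201172), 38.65980911254883) [[464, 139], [411, 202], [452, 235], [462, 230], [506, 175], [495, 164], [483, 174], [466, 161], [475, 148]]
[ 77.  94. 136. 145. 146.]
```

View pics/crop0.png

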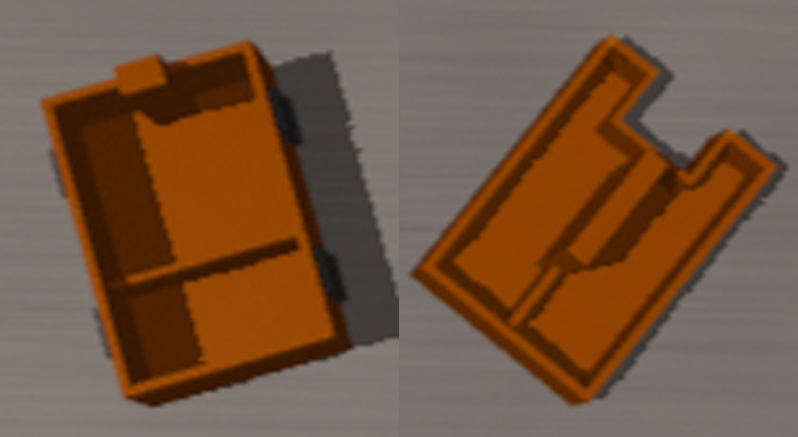

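The crop confirms it. The tray on the right has the notch at its upper-right end, around top pixel (483,168). The lower part has its key on the upper end wall, at crop (140,75).

```bash
cat > h.py <<'E'
import numpy as np
from station import env
def cast(n,uv,z):
    m=env.camera_model(n);E=np.array(m["extrinsics"]);uv=np.atleast_2d(uv).astype(float)
    d=np.c_[(uv[:,0]-m["cx"])/m["fx"],-(uv[:,1]-m["cy"])/m["fy"],-np.ones(len(uv))]@E[:3,:3].T
    return (E[:3,3]+d*((np.reshape(z,(-1,1))-E[2,3])/d[:,2:]))[:,:2]
def pose(front,back):  # pairs of corners
    c=np.mean([*front,*back],axis=0);v=np.mean(front,0)-np.mean(back,0)
    return c.round(4),np.degrees(np.arctan2(v[1],v[0])).round(1),np.linalg.norm(v).round(4)
E
python3 - <<'E'
from h import *
c=lambda p:np.array(p)/3.8+[120,105]
t=lambda p:(np.array(p)-[399,0])/3.8+[408,130]
P=cast("top",c([(42,100),(250,42),(128,395),(337,337)]),.125);print("lb",P.round(3).tolist(),pose(P[:2],P[2:]))
P=cast("top",t([(612,38),(777,165),(413,272),(578,404)]),[.105,.105,.07,.07]);print("nt",P.round(3).tolist(),pose(P[:2],P[2:]))
# tier grip top ends: near floor end not obvious; near-notch end + far end
P=cast("top",t([(655,160),(565,263)]),.142);print("grip",P.round(3).tolist(),P.mean(0))
# scene: notched tier & lunchbox rim corners seen roughly
P=cast("scene",[(373,311),(432,348),(318,391),(378,439)],.125);print("lb scene",P.round(3).tolist(),pose([P[2],P[3]],[P[0],P[1]]))
E
```

```text
lb [[0.598, 0.385], [0.631, 0.276], [0.442, 0.334], [0.474, 0.226]] (array([0.5363, 0.3052]), np.float64(17.8), np.float64(0.1639))
nt [[0.596, -0.291], [0.528, -0.38], [0.471, -0.19], [0.399, -0.282]] (array([ 0.4982, -0.2859]), np.float64(-38.2), np.float64(0.1613))
grip [[0.523, -0.303], [0.468, -0.256]] [ 0.49564327 -0.27954915]
lb scene [[0.478, 0.236], [0.449, 0.341], [0.629, 0.28], [0.604, 0.385]] (array([0.5399, 0.3106]), np.float64(16.1), np.float64(0.159))
```

>>> {"fn": "play_rows", "kwargs": {
  "plan": [
    [-0.024,0.003,0.047,0,8,0],
    [-0.048,0.006,0.094,0,16,0],
    [-0.072,0.01,0.141,0,24,0],
    [-0.095,0.015,0.188,0,32,0],
    [-0.119,0.02,0.235,0,40,0],
    [-0.143,0.025,0.282,0,48,0],
    [-0.167,0.03,0.33,0,57.4,0],
    [-0.191,0.034,0.377,0,57.4,0]
  ],
  "gripper": -1
}}

```text
t: 1.1
ee_pos: [0.4995, -0.2843, 0.3699]
tcp_rot: [[-0.62, -0.001, 0.784], [-0.784, 0.001, -0.62], [-0.001, -1.0, -0.001]]
contact_force: [0.2, -0.2, 0.3]
opening: 0.0853
```

>>> {"fn": "play_rows", "kwargs": {
  "plan": [
    [0.002,0.02,0,0,0,0],
    [0.002,0.04,0,0,0,0],
    [0.002,0.055,0,0,0,0],
    [0.002,0.068,0,0,0,0],
    [0.002,0.078,0,0,0,0],
    [0.002,0.085,0,0,0,0],
    [0.002,0.09,0,0,0,0],
    [0.002,0.09,0,0,0,0]
  ]
}}

```text
t: 2.1
ee_pos: [0.4982, -0.2858, 0.2797]
tcp_rot: [[-0.621, -0.001, 0.784], [-0.784, 0.001, -0.621], [-0.001, -1.0, -0.002]]
contact_force: [0.2, 0.1, 0.3]
opening: 0.0854
```

>>> {"fn": "play_rows", "kwargs": {
  "plan": [
    [0,0,0,0,0,0],
    [0,0,0,0,0,0],
    [0,0,0,0,0,0],
    [0,0,0,0,0,0],
    [0,0,0,0,0,0],
    [0,0,0,0,0,0],
    [0,0,0,0,0,0],
    [0,0,0,0,0,0]
  ],
  "gripper": 1
}}

```text
t: 3.1
ee_pos: [0.4983, -0.2858, 0.28]
tcp_rot: [[-0.621, -0.001, 0.784], [-0.784, 0.001, -0.621], [-0.001, -1.0, -0.001]]
contact_force: [-0.3, 0.7, 4.4]
opening: 0.0133
```

>>> {"fn": "play_rows", "kwargs": {
  "plan": [
    [0,-0.005,0,0,0,0],
    [0,-0.015,0,0,0,0],
    [0,-0.035,0,0,0,0],
    [0,-0.06,0,0,0,0],
    [0,-0.085,0,0,0,0],
    [0,-0.11,0,0,0,0],
    [0,-0.13,0,0,0,0],
    [0,-0.14,0,0,0,0]
  ]
}}

```text
t: 4.1
ee_pos: [0.4984, -0.286, 0.4214]
tcp_rot: [[-0.621, 0.001, 0.784], [-0.784, 0.0, -0.621], [-0.001, -1.0, 0.0]]
contact_force: [0.5, 0.9, -2.0]
opening: 0.0132
```

>>> {"fn": "play_rows", "kwargs": {
  "plan": [
    [-0.015,0,-0.01,0,-2,0],
    [-0.04,0,-0.028,0,-5,0],
    [-0.075,0,-0.052,0,-9,0],
    [-0.11,0,-0.076,0,-13,0],
    [-0.145,0,-0.1,0,-17,0],
    [-0.18,0,-0.124,0,-21,0],
    [-0.215,0,-0.148,0,-25,0],
    [-0.245,0,-0.169,0,-28,0]
  ]
}}

```text
t: 5.1
ee_pos: [0.5171, 0.0132, 0.4207]
tcp_rot: [[-0.176, -0.001, 0.984], [-0.984, 0.001, -0.176], [-0.001, -1.0, -0.001]]
contact_force: [1.4, -1.0, -2.3]
opening: 0.0132
```

>>> {"fn": "play_rows", "kwargs": {
  "plan": [
    [-0.04,0,-0.004,0,-4,0],
    [-0.085,0,-0.009,0,-8,0],
    [-0.13,0,-0.014,0,-12,0],
    [-0.175,0,-0.019,0,-16,0],
    [-0.22,0,-0.024,0,-20,0],
    [-0.26,0,-0.028,0,-24,0],
    [-0.285,0,-0.031,0,-27,0],
    [-0.293,0,-0.032,0,-27.4,0]
  ]
}}

```text
t: 6.1
ee_pos: [0.5366, 0.3085, 0.4202]
tcp_rot: [[0.299, -0.002, 0.954], [-0.954, 0.0, 0.299], [-0.001, -1.0, -0.002]]
contact_force: [0.0, -0.8, -1.7]
opening: 0.0131
```

```bash
python3 - <<'E'
from h import *
import cv2
o=env.get_obs();print(o["ee_pos"],o["tcp_rot"].round(3).tolist(),o["joint_positions"].round(1))
a=env.snapshot("top")[:,:,::-1];b=env.snapshot("scene")[:,:,::-1]
cv2.imwrite("pics/top1.png",a);cv2.imwrite("pics/scene1.png",b)
f=lambda i,x,y:cv2.resize(i[y:y+200,x:x+160],None,fx=2.5,fy=2.5,interpolation=cv2.INTER_CUBIC)
cv2.imwrite("pics/crop1.png",np.hstack([f(a,90,60),f(b,290,270)]))
E
```

```text
[0.53660685 0.30853    0.42018197] [[0.299, -0.002, 0.954], [-0.954, 0.0, 0.299], [-0.001, -1.0, -0.002]] [2.970e+01 1.890e+01 9.340e+01 1.000e-01 6.780e+01 1.023e+02]
```

View pics/crop1.png

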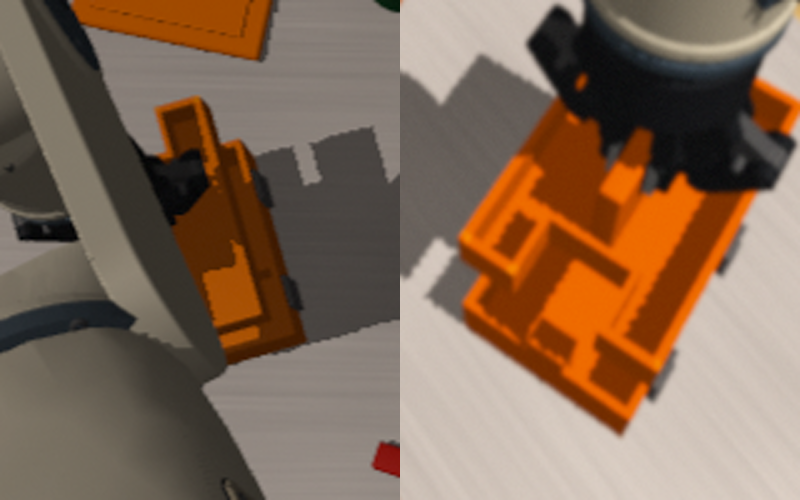

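```bash
python3 - <<'E'
from h import *
s=lambda p:np.array(p)/2.5+[290-160,270]
F=cast("scene",s([(461,238),(656,362)]),.246)
print("tier front rim",F.round(4).tolist(),np.linalg.norm(F[0]-F[1]))
d=F[0]-F[1];yaw=np.degrees(np.arctan2(d[1],d[0]))-90;u=np.array([np.cos(np.radians(yaw)),np.sin(np.radians(yaw))])
print("scene tier yaw",yaw,"centre",F.mean(0)-.0825*u)
t=lambda p:np.array(p)/2.5+[90,60]
T=cast("top",t([(157,108),(200,97)]),.246)
print("top left-front corner",T.round(4))
y=np.radians(17.3);c=np.array([.5366,.3085]);R=np.array([[np.cos(y),-np.sin(y)],[np.sin(y),np.cos(y)]])
print("expected corners",(c+R@[.0825,.0575]).round(4),(c+R@[.0825,-.0575]).round(4))
E
```

```text
tier front rim [[0.6306, 0.2804], [0.595, 0.3849]] 0.11042527640668257
scene tier yaw -161.1663481968508 centre [0.69087009 0.35930901]
top left-front corner [[0.6205 0.3067]
 [0.629  0.2763]]
expected corners [0.5983 0.3879] [0.6325 0.2781]
```

>>> {"fn": "play_rows", "kwargs": {
  "plan": [
    [0,0.008,0,0,0,0],
    [0,0.02,0,0,0,0],
    [0,0.033,0,0,0,0],
    [0,0.046,0,0,0,0],
    [0,0.058,0,0,0,0],
    [0,0.068,0,0,0,0],
    [0,0.074,0,0,0,0],
    [0,0.076,0,0,0,0]
  ]
}}

```text
t: 7.2
ee_pos: [0.5367, 0.3075, 0.3441]
tcp_rot: [[0.297, -0.002, 0.955], [-0.955, -0.0, 0.297], [-0.001, -1.0, -0.002]]
contact_force: [0.1, 0.7, -2.0]
opening: 0.0136
```

```bash
python3 - <<'E'
from h import *
import cv2
b=env.snapshot("scene")[:,:,::-1];cv2.imwrite("pics/crop2.png",cv2.resize(b[290:460,290:450],None,fx=3.5,fy=3.5,interpolation=cv2.INTER_CUBIC))
E
```

```text
(no output)
```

View pics/crop2.png

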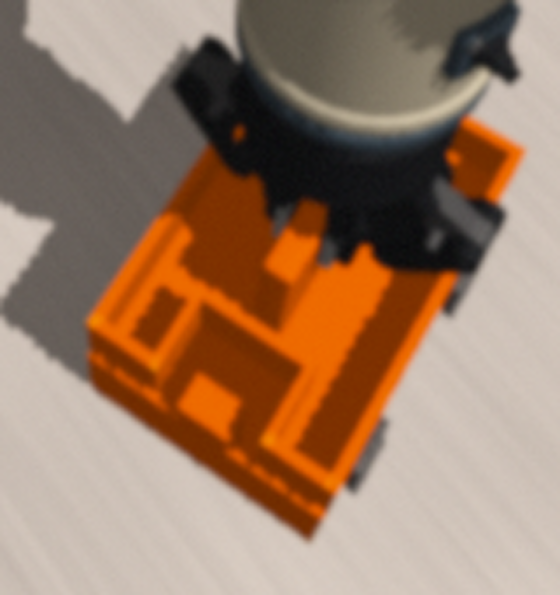

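The key (crop (210,400)) stands inside the notch and the edges line up. I'll lower the last 9 mm slowly.

>>> {"fn": "play_rows", "kwargs": {
  "plan": [
    [0,0.002,0,0,0,0],
    [0,0.004,0,0,0,0],
    [0,0.0055,0,0,0,0],
    [0,0.0065,0,0,0,0],
    [0,0.0075,0,0,0,0],
    [0,0.0083,0,0,0,0],
    [0,0.009,0,0,0,0],
    [0,0.009,0,0,0,0]
  ]
}}

```text
t: 8.25
ee_pos: [0.5367, 0.3075, 0.3351]
tcp_rot: [[0.297, -0.002, 0.955], [-0.955, 0.0, 0.297], [-0.001, -1.0, -0.002]]
contact_force: [-0.7, 0.8, -1.0]
opening: 0.0133
```

>>> {"fn": "play_rows", "kwargs": {
  "plan": [
    [0,0.0005,0,0,0,0],
    [0,0.0005,0,0,0,0],
    [0,0.001,0,0,0,0],
    [0,0.001,0,0,0,0],
    [0,0.0015,0,0,0,0],
    [0,0.0015,0,0,0,0],
    [0,0.0015,0,0,0,0],
    [0,0.0015,0,0,0,0]
  ]
}}

```text
t: 9.25
ee_pos: [0.5367, 0.3075, 0.335]
tcp_rot: [[0.297, -0.001, 0.955], [-0.955, 0.0, 0.297], [-0.001, -1.0, -0.001]]
contact_force: [-4.3, -2.4, 11.2]
opening: 0.0128
```

>>> {"fn": "play_rows", "kwargs": {
  "plan": [
    [0,0,0,0,0,0],
    [0,0,0,0,0,0],
    [0,0,0,0,0,0],
    [0,0,0,0,0,0],
    [0,0,0,0,0,0],
    [0,0,0,0,0,0],
    [0,0,0,0,0,0],
    [0,0,0,0,0,0]
  ],
  "gripper": -1
}}

```text
t: 10.25
ee_pos: [0.5367, 0.3075, 0.335]
tcp_rot: [[0.297, -0.001, 0.955], [-0.955, 0.0, 0.297], [-0.001, -1.0, -0.001]]
contact_force: [0.1, 0.1, 1.0]
opening: 0.0856
```

>>> {"fn": "play_rows", "kwargs": {
  "plan": [
    [0,-0.005,0,0,0,0],
    [0,-0.015,0,0,0,0],
    [0,-0.035,0,0,0,0],
    [0,-0.06,0,0,0,0],
    [0,-0.09,0,0,0,0],
    [0,-0.12,0,0,0,0],
    [0,-0.14,0,0,0,0],
    [0,-0.15,0,0,0,0]
  ]
}}

```text
t: 11.25
ee_pos: [0.5369, 0.3075, 0.487]
tcp_rot: [[0.297, 0.001, 0.955], [-0.955, 0.002, 0.297], [-0.001, -1.0, 0.001]]
contact_force: [0.3, 1.4, 0.5]
opening: 0.0851
```

>>> {"fn": "play_rows", "kwargs": {
  "plan": [
    [0.03,0,0,0,0,0],
    [0.07,0,0,0,0,0],
    [0.11,0,0,0,0,0],
    [0.15,0,0,0,0,0],
    [0.19,0,0,0,0,0],
    [0.23,0,0,0,0,0],
    [0.26,0,0,0,0,0],
    [0.27,0,0,0,0,0]
  ]
}}

```text
t: 12.25
ee_pos: [0.6174, 0.0482, 0.4864]
tcp_rot: [[0.295, 0.0, 0.955], [-0.955, 0.001, 0.295], [-0.001, -1.0, 0.001]]
contact_force: [-0.4, -0.1, 0.6]
opening: 0.0854
```

```bash
python3 - <<'E'
from h import *
import cv2
a=env.snapshot("top")[:,:,::-1];b=env.snapshot("scene")[:,:,::-1]
f=lambda i,x,y:cv2.resize(i[y:y+170,x:x+160],None,fx=2.5,fy=2.5,interpolation=cv2.INTER_CUBIC)
cv2.imwrite("pics/crop3.png",np.hstack([f(a,90,80),f(b,290,290)]))
E
```

```text
(no output)
```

View pics/crop3.png

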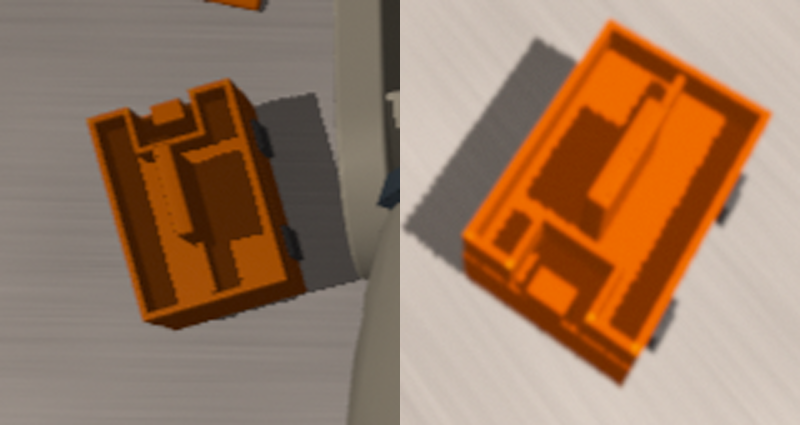

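The crop shows the tier seated, with the key inside the notch (top crop (167,112), scene crop (553,285)) and the edges flush. One numeric check, then I hand in.

```bash
python3 - <<'E'
from h import *
P=cast("top",np.array([(88,120),(230,80),(144,320),(287,279)])/2.5+[90,80],.160)
Q=cast("scene",np.array([(64,238),(230,355),(212,20),(371,114)])/2.5+[290,290],.160)
print("tier now",pose(P[:2],P[2:]),pose(Q[:2],Q[2:]))
print(env.get_obs()["contact_force"]); print(env.close_job())
E
```

```text
tier now (array([0.5349, 0.3056]), np.float64(17.3), np.float64(0.1627)) (array([0.5368, 0.3086]), np.float64(16.6), np.float64(0.1651))
[-0.9114052   0.16937245  0.13621157]
the job is handed in; nothing more can be done
None
```

The notched orange tier is stacked on the lower part with its notch over the key, released, and the job is handed in. I pinched the tier by its grip, carried it across and lowered it slowly. It touched the rim at TCP z = 0.335, the expected height, with 11 N of contact force. I then opened the fingers and moved the arm clear, finishing in about 12 s.

- **Position:** I last measured the tier at (0.535, 0.306) with yaw 17.3° in the top view, and at (0.537, 0.309) with yaw 16.6° in the scene view.
- **Lower part:** Before the move I measured it at (0.536, 0.305) with yaw 17.8° in the top view, and at (0.540, 0.311) with yaw 16.1° in the scene view. The tier's centre is within about 4 mm of that and its yaw within about 1.2°. I did not measure the lower part again after placing, but the edges look flush.
- **Picture check:** The last crop shows the key standing in the notch and the tier lying flat.
- **Disagreement:** The two cameras differ by 3 to 6 mm and up to 1.7°. In the in-hand check, my script's scene yaw and centre came out with the sign reversed because of corner order, so I compared the corners themselves. They matched within 2 to 5 mm.
- **Plain tier:** The arm and the held tier passed above it with clearance and did not touch it. I did not measure it again afterwards.

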